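# File the gift box in the third gap of the rack

## Robot

A 7-joint arm with a two-finger parallel gripper is mounted at the origin on the work surface. World frame = base frame: x ahead of the robot, y to its left, z up, the work surface at z = 0. Lengths are in m, angles in rad, forces in N, time in s.
With the tool pointing down it reaches from about 0.4 to 0.85 m from the base axis. Payload 6.9 kg.
Tool frame: the origin (TCP) lies on the mounting face of the last link; the fingertips stand 173 mm ahead of it and the grasp point (between the pads) lies 155 mm ahead of it; z points along the fingers, x is the direction in which the jaws open and shut, and the axes are right-handed (so a half turn about z gives the same grasp; the last joint's range is limited). The gripper opens to 85 mm and grips with 20 to 120 N. Pads are 22 mm wide; open, the fingers measure 114 mm over their backs; the gripper's body (76 mm by 85 mm) begins 54 mm behind the grasp point. The pads swing forward as they close: fully open they stand 13 mm farther back than shut.
Start: joints at [1.313, 0.507, -0.238, 1.5, 0.126, 1.149, -0.155], TCP at [0.222, -0.584, 0.405] pointing down, gripper open.
Joint ranges: [-3.08, 3.08], [-0.24, 2.05], [-1.43, 1.35], [0, 2.5], [-1.52, 4.66], [0.17, 1.96], [-2.89, 2.89]. Speed limits (rad/s): [2.39, 2.39, 3.14, 3.14, 3.14, 3.14, 3.14].

## Interface

Orientations are given as a unit quaternion [x, y, z, w].
In Python, from bench import robot gives the robot as it stands.
- The arm moves only by the tool jog_arm, never from a script. Its argument "motion" is a list of rows, each an object of numbers: "wx", "wy", "wz": the turn, a rotation vector about the tool's x, y, z in rad; "tx", "ty", "tz": the shift along the tool's x, y, z in mm; "claw": the closure in counts, from 0 (fully open) to 255 (shut). In form: [{"wx": .., "wy": .., "wz": .., "tx": .., "ty": .., "tz": .., "claw": ..}, ...]. A call has exactly 10 rows; each row is the pose to reach, as a shift and turn from the pose measured when the call began, along the tool's axes at that moment; what a row does not reach only later rows make up. A row lasts 1/10 s, in which the tool goes at most 50 mm and 8.59 degrees, less where a joint would pass 70% of its speed; a pose out of reach is approached as far as the arm can. A call with a gripper value outside its range is refused whole. The fingers move at their own pace and stop on an object; "force" is the grip in N (left out, the last holds). Time passes only in rows, so rows that repeat a pose let the fingers close, or fill a call up. It gives the time, the measured TCP pose, the force and the opening at its end, in the units of the state.
- robot.sense(): the state, without advancing time (a new reading comes with each control period).
- robot.read_camera(name): name is "scene" or "top"; returns a dict with "color" (480x640x3 uint8, red, green, blue), "fx", "fy", "cx", "cy" (pixels), "k1" (the pictures are not rectified: a ray, as slopes to the right and down, at radius r is drawn at 1 + k1 r^2 times it, then the intrinsics apply), "position" and "rotation" of the camera in the world. Camera axes: x right, y down, z forward; pixel columns grow to the right and rows downward; lengths in m; the calibration is good to about 2 mm. A picture is of the moment at which its call begins. There is no depth.
- robot.close_job(): hands the job in, once; it reports no verdict.
The state is a dict: "time_s": time; "qpos": joint angles; "dq": joint speeds; "effort": joint torques, N m; "ee_pos": TCP position; "eef_rot": TCP orientation; "ft_force": force on the tool from outside, world axes, zero at the start; "torque": the same for the moment, N m; "grip_width": opening from 0.0 (shut) to 1.0 (fully open).
Only numpy, scipy, OpenCV 4.12 (cv2) and the standard library are available. Lean on these libraries where they do the work, as an engineer would, in place of code of your own. Each camera call takes 0.05 s, during which the arm holds its last target. There are 200 camera calls.

## Task

Run a fingertip along the top of the gift-box rack's front rail, counting gaps from the end where the potted plant stands (filled gaps count too): touch the rail over the first, the second and the third gap in turn. Then, only pushing and never lifting it, slide the loose gift box that lies in front of the rack over the table and into that third gap, until its end is fully home against the slat at the back of the rack, and leave it there. Leave the two boxes already filed, the plant and the ring cone where they stand.

Things in the scene. Friction and masses are not known exactly. Their poses are not given: they have to be found in the camera images.
- rack: Pale wooden divider rack, fixed, 372 mm wide (y) x 80 deep (x) x 55 high. Origin: centre of its footprint on the table. x points away from the robot, y to its left, z up. Six gaps along y, 52 mm clear, pitch 58, centres y = +-29, +-87, +-145 mm, open to the robot and above, no floor (boxes slide on the table). Dividers 6 mm thick, 43 high, round front ends, front plane x = -40 mm.
- gift_box: The loose kraft gift box, on the table in front of the rack, up to about 20 degrees askew: 90 mm long (x, away from the robot) x 38 wide (y) x 34 high, 40 to 110 g. Origin: centre of its underside. Fully home, its far end touches the back slat, its origin is at x = -13 mm in the rack's frame and 18 mm of it stand out of the rack's front, as with the filed boxes.
- back_slat (a point): Point on the inner (robot's) face of the slat that closes the back of all gaps, at mid-width of the rack, 15 mm above the table (x = +32 mm in the rack's frame). The slat is 8 mm thick and 30 mm high.
- plant: Small plant in a white pot, 66 mm across and 95 mm high, loose on the table beyond one end of the rack (left or right, it varies), its centre about 85 mm from the end cheek: gaps are counted from this end. Origin: centre of its underside.
- ring_cone: Dark wooden ring cone, 56 mm across the foot and 78 mm high, loose on the table beyond the other end of the rack. Origin: centre of its underside.
- filed_a: A gift box like the loose one, already filed in the outermost gap on the left (y = +145 mm in the rack's frame). Origin: centre of its underside.
- filed_b: A gift box like the loose one, already filed in the second gap from the right (y = -87 mm in the rack's frame). Origin: centre of its underside.
- rail_1: The 58 mm length of the front rail over the gap outermost on the left (as the robot sees it), part of one fixed square wooden bar, 12 x 12 mm, that lies on the front tops of the dividers all along the rack: rack x = -40 to -28 mm, underside 43 mm and top 55 mm above the table; boxes pass below it. Origin: centre of its top face (rack x = -34 mm).
- rail_2: The 58 mm length of the front rail over the gap second from the left (as the robot sees it), part of one fixed square wooden bar, 12 x 12 mm, that lies on the front tops of the dividers all along the rack: rack x = -40 to -28 mm, underside 43 mm and top 55 mm above the table; boxes pass below it. Origin: centre of its top face (rack x = -34 mm).
- rail_3: The 58 mm length of the front rail over the gap third from the left (as the robot sees it), part of one fixed square wooden bar, 12 x 12 mm, that lies on the front tops of the dividers all along the rack: rack x = -40 to -28 mm, underside 43 mm and top 55 mm above the table; boxes pass below it. Origin: centre of its top face (rack x = -34 mm).
- rail_4: The 58 mm length of the front rail over the gap third from the right (as the robot sees it), part of one fixed square wooden bar, 12 x 12 mm, that lies on the front tops of the dividers all along the rack: rack x = -40 to -28 mm, underside 43 mm and top 55 mm above the table; boxes pass below it. Origin: centre of its top face (rack x = -34 mm).
- rail_5: The 58 mm length of the front rail over the gap second from the right (as the robot sees it), part of one fixed square wooden bar, 12 x 12 mm, that lies on the front tops of the dividers all along the rack: rack x = -40 to -28 mm, underside 43 mm and top 55 mm above the table; boxes pass below it. Origin: centre of its top face (rack x = -34 mm).
- rail_6: The 58 mm length of the front rail over the gap outermost on the right (as the robot sees it), part of one fixed square wooden bar, 12 x 12 mm, that lies on the front tops of the dividers all along the rack: rack x = -40 to -28 mm, underside 43 mm and top 55 mm above the table; boxes pass below it. Origin: centre of its top face (rack x = -34 mm).
Things that resemble listed ones, but are neither listed nor needed, are in the scene too. Leave any yellow look-alike of the gift_box alone.

How it is judged:
By the outcome, as a careful person would: the job done as asked, in the order asked, and still so for the second after the job is handed in, with the robot touching nothing.
It also fails if it takes over 64 s, if anything falls off the work surface, if the arm or the gripper's body presses on something with over 40 N, if the wrist force passes 120 N, or if a joint passes its speed limit or range.

## Working session

There is one attempt and no reset: what is moved stays moved. The work goes in short steps, Python scripts to look and compute and a tool call to move; the robot and the scene stay as the last step left them, time stands still between calls to the robot, and variables do not carry over. Pictures are saved under pics/ and viewed, about 8 in all and at most 12, crops included, and the job is handed in when it is done.

Besides the shell and the picture viewer there is one more tool, called after "Emit:" by a JSON object that holds its "fn" and its "kwargs". jog_arm: Moves the arm, as the interface text tells. Its arguments: {"type":"object","properties":{"motion":{"type":"array"},"force":{"type":"number"}},"required":["motion"]}

```bash
mkdir -p pics; ls
python3 - <<'E'
from bench import robot
import cv2,json
s=robot.sense();print(s)
for n in("scene","top"):
    c=robot.read_camera(n);cv2.imwrite(f"pics/{n}0.png",c["color"][:,:,::-1])
    print(n,{k:v for k,v in c.items() if k!="color"})
E
```

```text
pics
{'time_s': 0.0, 'qpos': array([ 1.3134719 ,  0.5083708 , -0.23752061,  1.50112413,  0.12568198,
        1.14891276, -0.15478892]), 'dq': array([ 0.00010308, -0.0015599 ,  0.0012673 ,  0.00110408,  0.00182259,
        0.00099918,  0.0011759 ]), 'effort': array([ 3.50863029e-04, -6.20590353e+01, -2.18610942e+00, -2.49651808e+01,
        1.29049213e-02,  1.21294687e-02,  5.63525009e-05]), 'ee_pos': array([ 0.22168848, -0.58416145,  0.40381178]), 'eef_rot': array([ 8.23082725e-01, -5.67920762e-01, -7.57041867e-04, -5.11973457e-04]), 'ft_force': array([-0.43388062, -0.70622504, -1.01170882]), 'torque': array([-0.01762817, -0.02799768, -0.04473236]), 'grip_width': 1.0004080295589748}
scene {'fx': 460.98707613614346, 'fy': 460.98707613614346, 'cx': 323.358178197113, 'cy': 241.6856652808164, 'k1': -0.028589120890212278, 'position': array([0.83765099, 0.45927349, 0.91847254]), 'rotation': array([ 0.24223903,  0.93122582, -0.26185143, -0.07464959])}
top {'fx': 533.7967388895594, 'fy': 533.7967388895594, 'cx': 320.8124501901105, 'cy': 241.4883302711978, 'k1': -0.16112820599986258, 'position': array([0.40433787, 0.02091352, 1.12912028]), 'rotation': array([ 0.70489953, -0.70457727,  0.04910083, -0.06539596])}
```

View pics/scene0.png

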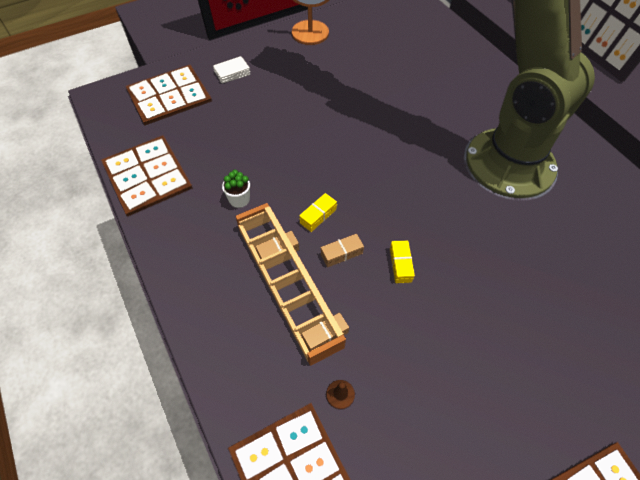

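View pics/top0.png

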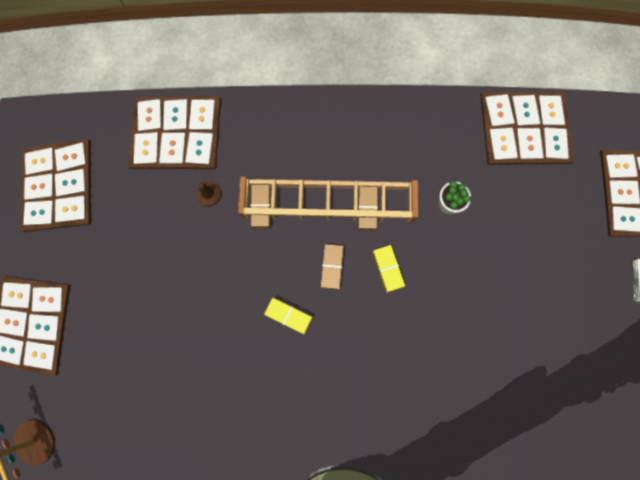

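The plant stands at the right end (top camera, 455,197) and the cone at the left (208,192). The rack spans columns 240–417, the filed boxes are at about (260,203) and (368,205), and the loose kraft box is at (332,266). A yellow look-alike sits close by at (389,268). The third gap from the plant is rail_4, at about (342,212). Next I'll enlarge the crop to measure.

```bash
cat > h.py <<'E'
import numpy as np,cv2
from scipy.spatial.transform import Rotation as R
from bench import robot
def pt(c,u,v,z):
    K=np.array([[c["fx"],0,c["cx"]],[0,c["fy"],c["cy"]],[0,0,1]])
    n=cv2.undistortPoints(np.array([[[u,v]]],float),K,np.array([c["k1"],0,0,0]))[0,0]
    d=R.from_quat(c["rotation"]).apply([n[0],n[1],1]);p=c["position"]
    return p+d*(z-p[2])/d[2]
def px(c,P):
    K=np.array([[c["fx"],0,c["cx"]],[0,c["fy"],c["cy"]],[0,0,1]])
    r=R.from_quat(c["rotation"]).inv()
    return cv2.projectPoints(np.array(P,float).reshape(-1,3),r.as_rotvec(),-r.apply(c["position"]),K,np.array([c["k1"],0,0,0,0.]))[0][:,0]
def crop(c,x,y,w,h,k,f):
    cv2.imwrite(f,cv2.resize(c["color"][y:y+h,x:x+w,::-1],None,fx=k,fy=k,interpolation=cv2.INTER_CUBIC))
E
python3 - <<'E'
from h import *
c=robot.read_camera("top")
crop(c,230,165,200,140,4,"pics/top1.png")
for u,v in [(240,215),(417,219),(332,266)]: print(pt(c,u,v,.05))
E
```

```text
[0.63695899 0.21448555 0.05      ]
[ 0.62763849 -0.1526039   0.05      ]
[0.53030095 0.0232007  0.05      ]
```

View pics/top1.png

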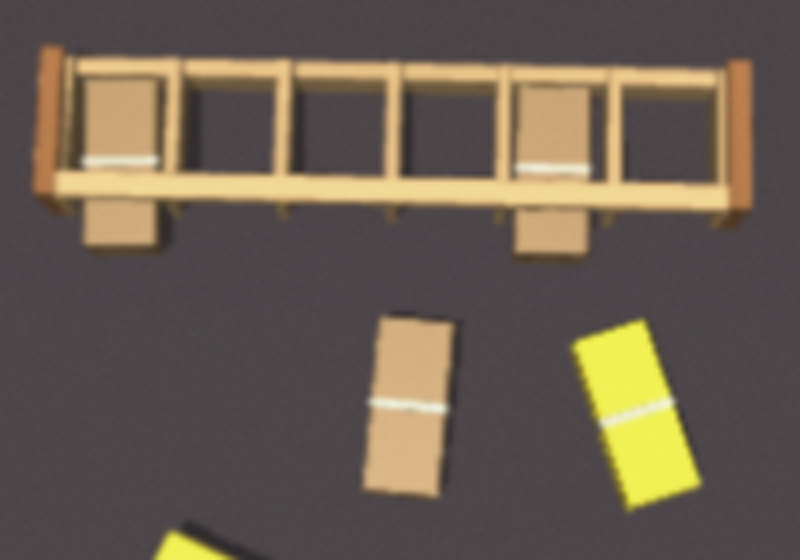

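Run:
```python
from h import *
from scipy.optimize import least_squares
c=robot.read_camera("top")
f=lambda x,y:(230+(x+.5)/4-.5,165+(y+.5)/4-.5)
# rack-frame pts (x,y,z) , crop px ; weights: nan -> skip
fit=lambda M,I:least_squares(lambda q:(px(c,[[q[0]+np.cos(q[2])*a-np.sin(q[2])*b,q[1]+np.sin(q[2])*a+np.cos(q[2])*b,z] for a,b,z in M])-np.array([f(*i) for i in I])).ravel(),[.6,0,0])
M=[(-.040,.180,.055),(-.028,.180,.055),(-.040,-.180,.055),(-.028,-.180,.055),(.02,.087,.043),(.02,-.087,.043)]
M=[(-.040,.177,.055),(-.028,.177,.055),(-.040,-.177,.055),(-.028,-.177,.055),(-.058,.164,.034),(-.058,.126,.034),(-.058,-.068,.034),(-.058,-.106,.034)]
I=[(55,195),(57,172),(728,211),(728,188),(85,245),(157,247),(515,253),(588,256)]
r=fit(M[:4],I[:4]);print("rack",r.x,r.fun.round(1))
q=r.x
for i,m in zip(I[4:],M[4:]):
    p=pt(c,*f(*i),.034);d=p[:2]-q[:2];s,k=np.sin(q[2]),np.cos(q[2]);print("filed corner rackframe",k*d[0]+s*d[1],-s*d[0]+k*d[1],m)
B=[(.045,.019,.034),(.045,-.019,.034),(-.045,-.019,.034),(-.045,.019,.034)]
b=fit(B,[(380,317),(454,323),(438,497),(362,488)]);print("box",b.x,b.fun.round(1))
d=b.x[:2]-q[:2];s,k=np.sin(q[2]),np.cos(q[2]);print("box in rack",k*d[0]+s*d[1],-s*d[0]+k*d[1],b.x[2]-q[2])
for x in(174,284,394,504,614):
    p=pt(c,*f(x,130),.043);d=p[:2]-q[:2];print("div y",-s*d[0]+k*d[1])
t=robot.sense();print(t["time_s"],R.from_quat(t["eef_rot"]).as_matrix().round(4))
for y in(-.145,-.087,-.029):
    print("rail",q[0]+k*-.034-s*y,q[1]+s*-.034+k*y)
```

```text
rack [ 0.67482855  0.03179116 -0.02694932] [-1.5 -0.1 -1.7 -0.   1.6 -0.   1.6  0. ]
filed corner rackframe -0.06224260161007364 0.16016117102440597 (-0.058, 0.164, 0.034)
filed corner rackframe -0.06240656457940442 0.12205245936777738 (-0.058, 0.126, 0.034)
filed corner rackframe -0.060960698944586555 -0.06534052705518838 (-0.058, -0.068, 0.034)
filed corner rackframe -0.06157584129148157 -0.10345676190164523 (-0.058, -0.106, 0.034)
box [ 0.53202694  0.02372725 -0.09872417] [ 0.2 -0.1 -0.1  0.1 -0.3 -0.2  0.3  0.2]
box in rack -0.14253246200528888 -0.011908925642433224 -0.07177485084503618
div y 0.11485362505296973
div y 0.056995774872710764
div y -0.0006078323859094037
div y -0.05810923798384374
div y -0.11566002174543019
0.2 [[ 3.549e-01 -9.349e-01 -4.000e-04]
 [-9.349e-01 -3.549e-01  1.000e-03]
 [-1.100e-03 -0.000e+00 -1.000e+00]]
rail 0.6369337126224439 -0.11224002362907301
rail 0.6384965839817373 -0.05426108406379379
rail 0.6400594553410306 0.003717855501485425
```

Run:
```python
from h import *
q=[.67483,.03179,-.02695];b=[.53203,.02373,-.09872]
W=lambda q,a,y,z:[q[0]+np.cos(q[2])*a-np.sin(q[2])*y,q[1]+np.sin(q[2])*a+np.cos(q[2])*y,z]
def draw(n,x0,y0,w,h,k):
    c=robot.read_camera(n);im=cv2.resize(c["color"][y0:y0+h,x0:x0+w,::-1],None,fx=k,fy=k,interpolation=cv2.INTER_CUBIC)
    def poly(P,col):
        u=(px(c,P)-[x0,y0]+.5)*k-.5
        cv2.polylines(im,[np.round(u*16).astype(np.int32)],True,col,1,cv2.LINE_AA,4)
    S=lambda q,x1,x2,y1,y2,z:[W(q,x1,y1,z),W(q,x2,y1,z),W(q,x2,y2,z),W(q,x1,y2,z)]
    poly(S(q,-.04,-.028,-.177,.177,.055),(255,0,0))
    poly(S(q,.032,.04,-.177,.177,.030),(0,255,0))
    for y in(.145,-.087):poly(S(q,-.058,.032,y-.019,y+.019,.034),(0,0,255))
    poly(S(b,-.045,.045,-.019,.019,.034),(255,0,255))
    return im
cv2.imwrite("pics/ov_top.png",draw("top",230,165,200,140,4))
cv2.imwrite("pics/ov_scene.png",draw("scene",225,190,150,180,3.3))
```

```text
(no output)
```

View pics/ov_top.png

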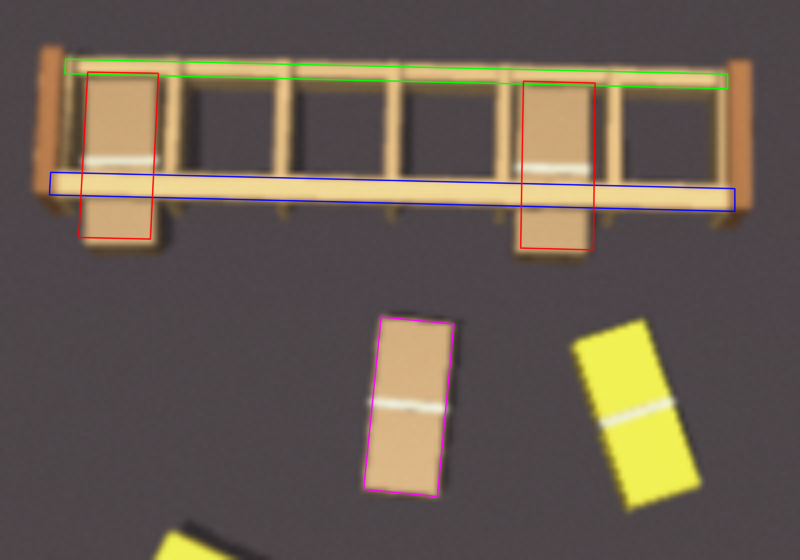

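View pics/ov_scene.png

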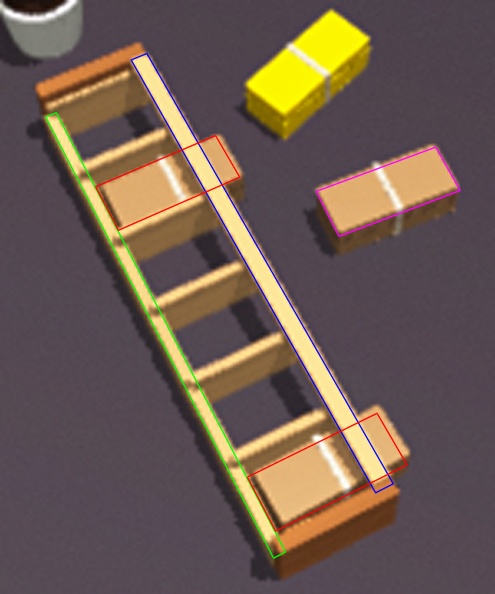

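The rail, slat and loose-box models line up in both cameras. The filed boxes sit a few mm off centre in their gaps. I'll write a helper that turns a target into tool-axis shifts.

```bash
cat >> h.py <<'E'
Q=[.67483,.03179,-.02695]
def rk(a,y): return Q[0]+np.cos(Q[2])*a-np.sin(Q[2])*y, Q[1]+np.sin(Q[2])*a+np.cos(Q[2])*y
def go(x,y,ztip,yaw,tip=.173):
    "tool-axis shift mm and turn for tips at x,y,ztip; yaw: heading of push direction (-tool y)"
    s=robot.sense();r=R.from_quat(s["eef_rot"])
    ex=[np.sin(yaw),-np.cos(yaw),0];ey=[-np.cos(yaw),-np.sin(yaw),0]
    g=R.from_matrix(np.array([ex,ey,[0,0,-1]]).T)
    print("t=%.2f"%s["time_s"],"pos",s["ee_pos"].round(4),"f",s["ft_force"].round(1),"grip",round(s["grip_width"],3))
    print("shift",(r.inv().apply(np.array([x,y,ztip+tip])-s["ee_pos"])*1000).round(1),"turn",(r.inv()*g).as_rotvec().round(4))
E
python3 -c "
from h import *
go(*rk(-.034,-.145),.095,Q[2])"
```

```text
t=0.30 pos [ 0.2217 -0.5843  0.4044] f [ 0.4 -0.2 -0.4] grip 1.0
shift [-293.9 -555.7  136.6] turn [1.000e-04 7.000e-04 3.897e-01]
```

Emit:
{"fn": "jog_arm", "kwargs": {"motion": [{"tx": -20,"ty": -38,"tz": 0,"wz": 0.03,"claw": 255},{"tx": -40,"ty": -76,"wz": 0.07,"claw": 255},{"tx": -60,"ty": -114,"wz": 0.11,"claw": 255},{"tx": -80,"ty": -152,"wz": 0.15,"claw": 255},{"tx": -100,"ty": -190,"wz": 0.19,"claw": 255},{"tx": -120,"ty": -228,"wz": 0.23,"claw": 255},{"tx": -140,"ty": -266,"wz": 0.27,"claw": 255},{"tx": -160,"ty": -304,"wz": 0.31,"claw": 255},{"tx": -180,"ty": -342,"wz": 0.35,"claw": 255},{"tx": -200,"ty": -380,"wz": 0.39,"claw": 255}], "force": 40}}

```text
schema error: expected keys wx, wy, wz, tx, ty, tz, claw
```

```bash
python3 -c "
from h import *
go(*rk(-.034,-.145),.095,Q[2])"
```

```text
t=0.30 pos [ 0.2217 -0.5843  0.4044] f [ 0.4 -0.2 -0.4] grip 1.0
shift [-293.9 -555.7  136.6] turn [1.000e-04 7.000e-04 3.897e-01]
```

Emit:
{"fn": "jog_arm", "kwargs": {"motion": [{"wx": 0,"wy": 0,"wz": 0.03,"tx": -20,"ty": -38,"tz": 0,"claw": 255},{"wx": 0,"wy": 0,"wz": 0.07,"tx": -40,"ty": -76,"tz": 0,"claw": 255},{"wx": 0,"wy": 0,"wz": 0.11,"tx": -60,"ty": -114,"tz": 0,"claw": 255},{"wx": 0,"wy": 0,"wz": 0.15,"tx": -80,"ty": -152,"tz": 0,"claw": 255},{"wx": 0,"wy": 0,"wz": 0.19,"tx": -100,"ty": -190,"tz": 0,"claw": 255},{"wx": 0,"wy": 0,"wz": 0.23,"tx": -120,"ty": -228,"tz": 0,"claw": 255},{"wx": 0,"wy": 0,"wz": 0.27,"tx": -140,"ty": -266,"tz": 0,"claw": 255},{"wx": 0,"wy": 0,"wz": 0.31,"tx": -160,"ty": -304,"tz": 0,"claw": 255},{"wx": 0,"wy": 0,"wz": 0.35,"tx": -180,"ty": -342,"tz": 0,"claw": 255},{"wx": 0,"wy": 0,"wz": 0.39,"tx": -200,"ty": -380,"tz": 0,"claw": 255}], "force": 40}}

```text
time_s: 1.3
ee_pos: [0.507, -0.261, 0.4046]
eef_rot: [-0.697, 0.717, 0.0, 0.0]
ft_force: [-0.4, -0.9, 0.4]
grip_width: -0.004
```

```bash
python3 -c "
from h import *
go(*rk(-.034,-.145),.095,Q[2])"
```

```text
t=1.30 pos [ 0.507  -0.261   0.4046] f [-0.4 -0.9  0.4] grip -0.004
shift [-152.4 -125.6  136.7] turn [ 0.      0.0003 -0.002 ]
```

Emit:
{"fn": "jog_arm", "kwargs": {"motion": [{"wx": 0,"wy": 0,"wz": 0,"tx": -38,"ty": -31,"tz": 0,"claw": 255},{"wx": 0,"wy": 0,"wz": 0,"tx": -76,"ty": -62,"tz": 0,"claw": 255},{"wx": 0,"wy": 0,"wz": 0,"tx": -114,"ty": -94,"tz": 0,"claw": 255},{"wx": 0,"wy": 0,"wz": 0,"tx": -140,"ty": -115,"tz": 0,"claw": 255},{"wx": 0,"wy": 0,"wz": 0,"tx": -152,"ty": -125.6,"tz": 20,"claw": 255},{"wx": 0,"wy": 0,"wz": 0,"tx": -152.4,"ty": -125.6,"tz": 50,"claw": 255},{"wx": 0,"wy": 0,"wz": 0,"tx": -152.4,"ty": -125.6,"tz": 80,"claw": 255},{"wx": 0,"wy": 0,"wz": 0,"tx": -152.4,"ty": -125.6,"tz": 110,"claw": 255},{"wx": 0,"wy": 0,"wz": 0,"tx": -152.4,"ty": -125.6,"tz": 130,"claw": 255},{"wx": 0,"wy": 0,"wz": 0,"tx": -152.4,"ty": -125.6,"tz": 136.6,"claw": 255}]}}

```text
time_s: 2.3
ee_pos: [0.6362, -0.1122, 0.2655]
eef_rot: [-0.697, 0.717, 0.002, -0.001]
ft_force: [0.1, 0.1, 0.7]
grip_width: 0.002
```

Run:
```python
from h import *
go(*rk(-.034,-.145),.060,Q[2])
a=robot.read_camera("scene");b=robot.read_camera("top")
crop(a,200,150,160,120,4,"pics/s2.png")
```

```text
t=2.30 pos [ 0.6362 -0.1122  0.2655] f [0.1 0.1 0.7] grip 0.002
shift [ 0.  -0.9 32.5] turn [ 0.0041  0.0009 -0.0019]
```

View pics/s2.png

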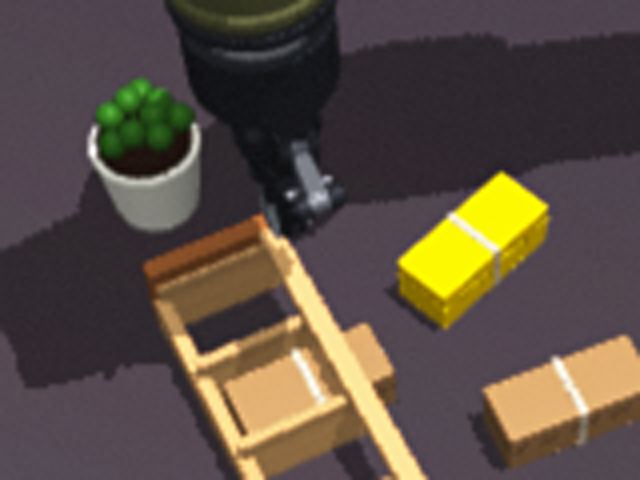

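The gripper is above the rail's plant end (crop ~(285,228)) and clear of the plant. Now I'll descend to touch.

Emit:
{"fn": "jog_arm", "kwargs": {"motion": [{"wx": 0.004,"wy": 0.001,"wz": -0.002,"tx": 0,"ty": -0.9,"tz": 15,"claw": 255},{"wx": 0.004,"wy": 0.001,"wz": -0.002,"tx": 0,"ty": -0.9,"tz": 25,"claw": 255},{"wx": 0.004,"wy": 0.001,"wz": -0.002,"tx": 0,"ty": -0.9,"tz": 31,"claw": 255},{"wx": 0.004,"wy": 0.001,"wz": -0.002,"tx": 0,"ty": -0.9,"tz": 34,"claw": 255},{"wx": 0.004,"wy": 0.001,"wz": -0.002,"tx": 0,"ty": -0.9,"tz": 35,"claw": 255},{"wx": 0.004,"wy": 0.001,"wz": -0.002,"tx": 0,"ty": -0.9,"tz": 36,"claw": 255},{"wx": 0.004,"wy": 0.001,"wz": -0.002,"tx": 0,"ty": -0.9,"tz": 37,"claw": 255},{"wx": 0.004,"wy": 0.001,"wz": -0.002,"tx": 0,"ty": -0.9,"tz": 37.5,"claw": 255},{"wx": 0.004,"wy": 0.001,"wz": -0.002,"tx": 0,"ty": -0.9,"tz": 38,"claw": 255},{"wx": 0.004,"wy": 0.001,"wz": -0.002,"tx": 0,"ty": -0.9,"tz": 38,"claw": 255}]}}

```text
time_s: 3.4
ee_pos: [0.6376, -0.1122, 0.2294]
eef_rot: [-0.698, 0.717, -0.001, 0.001]
ft_force: [-0.2, 0.6, 0.2]
grip_width: -0.0
```

```bash
python3 -c "
from h import *
go(*rk(-.034,-.087),.055,Q[2])"
```

```text
t=3.40 pos [ 0.6376 -0.1122  0.2294] f [-0.2  0.6  0.2] grip -0.0
shift [-58.    0.7   1.3] turn [-0.0023 -0.0004  0.    ]
```

Emit:
{"fn": "jog_arm", "kwargs": {"motion": [{"wx": -0.002,"wy": 0,"wz": 0,"tx": 0,"ty": 0.7,"tz": 0.5,"claw": 255},{"wx": -0.002,"wy": 0,"wz": 0,"tx": 0,"ty": 0.7,"tz": 1,"claw": 255},{"wx": -0.002,"wy": 0,"wz": 0,"tx": 0,"ty": 0.7,"tz": 1.3,"claw": 255},{"wx": -0.002,"wy": 0,"wz": 0,"tx": 0,"ty": 0.7,"tz": 1.6,"claw": 255},{"wx": -0.002,"wy": 0,"wz": 0,"tx": 0,"ty": 0.7,"tz": 1.8,"claw": 255},{"wx": -0.002,"wy": 0,"wz": 0,"tx": 0,"ty": 0.7,"tz": 2,"claw": 255},{"wx": -0.002,"wy": 0,"wz": 0,"tx": 0,"ty": 0.7,"tz": 2.2,"claw": 255},{"wx": -0.002,"wy": 0,"wz": 0,"tx": 0,"ty": 0.7,"tz": 2.4,"claw": 255},{"wx": -0.002,"wy": 0,"wz": 0,"tx": 0,"ty": 0.7,"tz": 2.4,"claw": 255},{"wx": -0.002,"wy": 0,"wz": 0,"tx": 0,"ty": 0.7,"tz": 2.4,"claw": 255}]}}

```text
time_s: 4.4
ee_pos: [0.6367, -0.1121, 0.2285]
eef_rot: [-0.697, 0.717, -0.001, 0.0]
ft_force: [-4.6, 1.4, 13.1]
grip_width: 0.002
```

```bash
python3 -c "
from h import *
go(*rk(-.034,-.087),.055,Q[2])"
```

```text
t=4.40 pos [ 0.6367 -0.1121  0.2285] f [-4.6  1.4 13.1] grip 0.002
shift [-57.9  -0.2   0.5] turn [-0.0008 -0.0007 -0.0001]
```

First gap touched at 13 N. Now slide to the second with light pressure.

Emit:
{"fn": "jog_arm", "kwargs": {"motion": [{"wx": 0,"wy": 0,"wz": 0,"tx": -4,"ty": -0.2,"tz": 0.6,"claw": 255},{"wx": 0,"wy": 0,"wz": 0,"tx": -12,"ty": -0.2,"tz": 0.6,"claw": 255},{"wx": 0,"wy": 0,"wz": 0,"tx": -21,"ty": -0.2,"tz": 0.6,"claw": 255},{"wx": 0,"wy": 0,"wz": 0,"tx": -30,"ty": -0.2,"tz": 0.6,"claw": 255},{"wx": 0,"wy": 0,"wz": 0,"tx": -39,"ty": -0.2,"tz": 0.6,"claw": 255},{"wx": 0,"wy": 0,"wz": 0,"tx": -48,"ty": -0.2,"tz": 0.6,"claw": 255},{"wx": 0,"wy": 0,"wz": 0,"tx": -55,"ty": -0.2,"tz": 0.6,"claw": 255},{"wx": 0,"wy": 0,"wz": 0,"tx": -58,"ty": -0.2,"tz": 0.8,"claw": 255},{"wx": 0,"wy": 0,"wz": 0,"tx": -58,"ty": -0.2,"tz": 1,"claw": 255},{"wx": 0,"wy": 0,"wz": 0,"tx": -58,"ty": -0.2,"tz": 1,"claw": 255}]}}

```text
time_s: 5.4
ee_pos: [0.639, -0.0541, 0.2286]
eef_rot: [-0.697, 0.717, -0.002, 0.0]
ft_force: [-0.7, -2.8, 9.4]
grip_width: 0.001
```

```bash
python3 -c "
from h import *
go(*rk(-.034,-.029),.055,Q[2])"
```

```text
t=5.40 pos [ 0.639  -0.0541  0.2286] f [-0.7 -2.8  9.4] grip 0.001
shift [-57.9   0.6   0.5] turn [-0.003  -0.0017 -0.0001]
```

Emit:
{"fn": "jog_arm", "kwargs": {"motion": [{"wx": -0.002,"wy": 0,"wz": 0,"tx": -4,"ty": 0.6,"tz": 0.7,"claw": 255},{"wx": -0.002,"wy": 0,"wz": 0,"tx": -12,"ty": 0.6,"tz": 0.7,"claw": 255},{"wx": -0.002,"wy": 0,"wz": 0,"tx": -21,"ty": 0.6,"tz": 0.7,"claw": 255},{"wx": -0.002,"wy": 0,"wz": 0,"tx": -30,"ty": 0.6,"tz": 0.7,"claw": 255},{"wx": -0.002,"wy": 0,"wz": 0,"tx": -39,"ty": 0.6,"tz": 0.7,"claw": 255},{"wx": -0.002,"wy": 0,"wz": 0,"tx": -48,"ty": 0.6,"tz": 0.7,"claw": 255},{"wx": -0.002,"wy": 0,"wz": 0,"tx": -55,"ty": 0.6,"tz": 0.7,"claw": 255},{"wx": -0.002,"wy": 0,"wz": 0,"tx": -58,"ty": 0.6,"tz": 0.9,"claw": 255},{"wx": -0.002,"wy": 0,"wz": 0,"tx": -58,"ty": 0.6,"tz": 1.1,"claw": 255},{"wx": -0.002,"wy": 0,"wz": 0,"tx": -58,"ty": 0.6,"tz": 1.1,"claw": 255}]}}

```text
time_s: 6.4
ee_pos: [0.6406, 0.0036, 0.2285]
eef_rot: [-0.697, 0.717, -0.002, 0.0]
ft_force: [-1.5, -3.9, 9.4]
grip_width: 0.0
```

```bash
python3 -c "
from h import *
print(rk(-.034,-.029));go(*rk(-.034,-.029),.12,Q[2])
b=[.532,.0237,-.0987]
d=.045+.011+.012
print('start push'); go(b[0]-d*np.cos(b[2])-.03,b[1]-d*np.sin(b[2]),.12,b[2])"
```

```text
(np.float64(0.6400608909987223), np.float64(0.003716719834382237))
t=6.40 pos [0.6406 0.0036 0.2285] f [-1.5 -3.9  9.4] grip 0.0
shift [  0.1   0.3 -64.5] turn [-0.0033 -0.0028 -0.0004]
start push
t=6.40 pos [0.6406 0.0036 0.2285] f [-1.5 -3.9  9.4] grip 0.0
shift [-21.  206.7 -65.2] turn [-0.0034 -0.0027  0.0714]
```

All three gaps are touched in order. Next I'll nudge the loose box sideways, pressing the shut fingers on its left face, to centre and align it in front of the third gap.

```bash
python3 -c "
from h import *
go(*rk(-.148,.042),.10,Q[2]);go(*rk(-.148,.042),.012,Q[2]);go(*rk(-.148,.0045),.012,Q[2])"
```

```text
t=6.40 pos [0.6406 0.0036 0.2285] f [-1.5 -3.9  9.4] grip 0.0
shift [-70.9 114.4 -45.1] turn [-0.0033 -0.0028 -0.0004]
t=6.40 pos [0.6406 0.0036 0.2285] f [-1.5 -3.9  9.4] grip 0.0
shift [-71.2 114.7  42.9] turn [-0.0033 -0.0028 -0.0004]
t=6.40 pos [0.6406 0.0036 0.2285] f [-1.5 -3.9  9.4] grip 0.0
shift [-33.7 114.7  43.1] turn [-0.0033 -0.0028 -0.0004]
```

Emit:
{"fn": "jog_arm", "kwargs": {"motion": [{"wx": 0,"wy": 0,"wz": 0,"tx": 0,"ty": 0.3,"tz": -20,"claw": 255},{"wx": -0.003,"wy": -0.003,"wz": 0,"tx": 0,"ty": 0.3,"tz": -45,"claw": 255},{"wx": -0.003,"wy": -0.003,"wz": 0,"tx": -23,"ty": 37,"tz": -45,"claw": 255},{"wx": -0.003,"wy": -0.003,"wz": 0,"tx": -47,"ty": 75,"tz": -45,"claw": 255},{"wx": -0.003,"wy": -0.003,"wz": 0,"tx": -71,"ty": 114.6,"tz": -45,"claw": 255},{"wx": -0.003,"wy": -0.003,"wz": 0,"tx": -71,"ty": 114.6,"tz": -40,"claw": 255},{"wx": -0.003,"wy": -0.003,"wz": 0,"tx": -71,"ty": 114.6,"tz": -10,"claw": 255},{"wx": -0.003,"wy": -0.003,"wz": 0,"tx": -71,"ty": 114.6,"tz": 20,"claw": 255},{"wx": -0.003,"wy": -0.003,"wz": 0,"tx": -71,"ty": 114.6,"tz": 38,"claw": 255},{"wx": -0.003,"wy": -0.003,"wz": 0,"tx": -71,"ty": 114.6,"tz": 43,"claw": 255}]}}

```text
time_s: 7.4
ee_pos: [0.5274, 0.078, 0.1828]
eef_rot: [-0.698, 0.716, 0.001, -0.001]
ft_force: [0.3, -0.2, 0.6]
grip_width: -0.002
```

Run:
```python
from h import *
go(*rk(-.148,.0045),.012,Q[2])
c=robot.read_camera("scene")
crop(c,260,170,160,120,4,"pics/s3.png")
```

```text
t=7.40 pos [0.5274 0.078  0.1828] f [ 0.3 -0.2  0.6] grip -0.002
shift [37.7 -0.6 -2.2] turn [ 0.0033 -0.0002  0.0004]
```

View pics/s3.png

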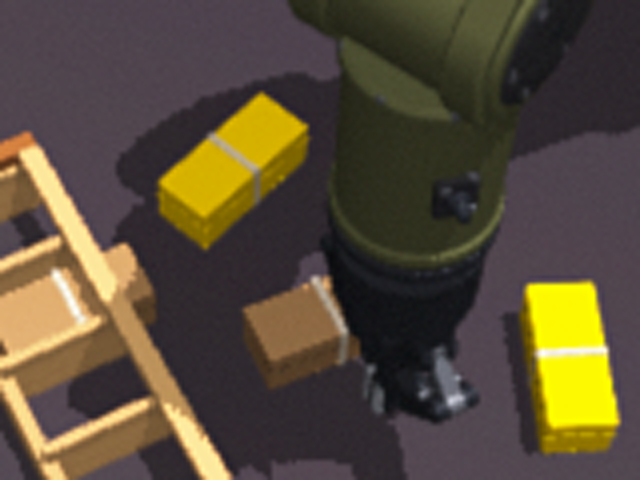

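The fingers are down beside the box's left face (crop ~(420,400)), and the box has not moved. Now the sideways push.

Emit:
{"fn": "jog_arm", "kwargs": {"motion": [{"wx": 0.003,"wy": 0,"wz": 0,"tx": 5,"ty": -0.6,"tz": -2.2,"claw": 255},{"wx": 0.003,"wy": 0,"wz": 0,"tx": 10,"ty": -0.6,"tz": -2.2,"claw": 255},{"wx": 0.003,"wy": 0,"wz": 0,"tx": 15,"ty": -0.6,"tz": -2.2,"claw": 255},{"wx": 0.003,"wy": 0,"wz": 0,"tx": 19,"ty": -0.6,"tz": -2.2,"claw": 255},{"wx": 0.003,"wy": 0,"wz": 0,"tx": 23,"ty": -0.6,"tz": -2.2,"claw": 255},{"wx": 0.003,"wy": 0,"wz": 0,"tx": 27,"ty": -0.6,"tz": -2.2,"claw": 255},{"wx": 0.003,"wy": 0,"wz": 0,"tx": 31,"ty": -0.6,"tz": -2.2,"claw": 255},{"wx": 0.003,"wy": 0,"wz": 0,"tx": 35,"ty": -0.6,"tz": -2.2,"claw": 255},{"wx": 0.003,"wy": 0,"wz": 0,"tx": 37.7,"ty": -0.6,"tz": -2.2,"claw": 255},{"wx": 0.003,"wy": 0,"wz": 0,"tx": 37.7,"ty": -0.6,"tz": -2.2,"claw": 255}]}}

```text
time_s: 8.45
ee_pos: [0.5273, 0.0397, 0.1853]
eef_rot: [-0.697, 0.717, -0.0, -0.0]
ft_force: [0.1, -0.3, -0.4]
grip_width: 0.002
```

Emit:
{"fn": "jog_arm", "kwargs": {"motion": [{"wx": 0,"wy": 0,"wz": 0,"tx": -5,"ty": 0,"tz": 0,"claw": 255},{"wx": 0,"wy": 0,"wz": 0,"tx": -15,"ty": 0,"tz": 0,"claw": 255},{"wx": 0,"wy": 0,"wz": 0,"tx": -25,"ty": 0,"tz": 0,"claw": 255},{"wx": 0,"wy": 0,"wz": 0,"tx": -25,"ty": 0,"tz": -30,"claw": 255},{"wx": 0,"wy": 0,"wz": 0,"tx": -25,"ty": 0,"tz": -70,"claw": 255},{"wx": 0,"wy": 0,"wz": 0,"tx": -25,"ty": 10,"tz": -110,"claw": 255},{"wx": 0,"wy": 0,"wz": 0,"tx": -15,"ty": 50,"tz": -130,"claw": 225},{"wx": 0,"wy": 0,"wz": 0,"tx": 0,"ty": 90,"tz": -130,"claw": 225},{"wx": 0,"wy": 0,"wz": 0,"tx": 20,"ty": 110,"tz": -130,"claw": 225},{"wx": 0,"wy": 0,"wz": 0,"tx": 33,"ty": 120,"tz": -130,"claw": 225}]}}

```text
time_s: 9.45
ee_pos: [0.4041, 0.0102, 0.3157]
eef_rot: [-0.698, 0.716, -0.0, -0.0]
ft_force: [0.6, 0.1, -0.7]
grip_width: 0.12
```

Run:
```python
from h import *
go(*rk(-.22,-.029),.012,Q[2])
c=robot.read_camera("top")
crop(c,300,200,120,120,5,"pics/t4.png")
```

```text
t=9.45 pos [0.4041 0.0102 0.3157] f [ 0.6  0.1 -0.7] grip 0.12
shift [ 1.000e-01 -5.010e+01  1.307e+02] turn [ 0.0003 -0.001   0.0011]
```

View pics/t4.png

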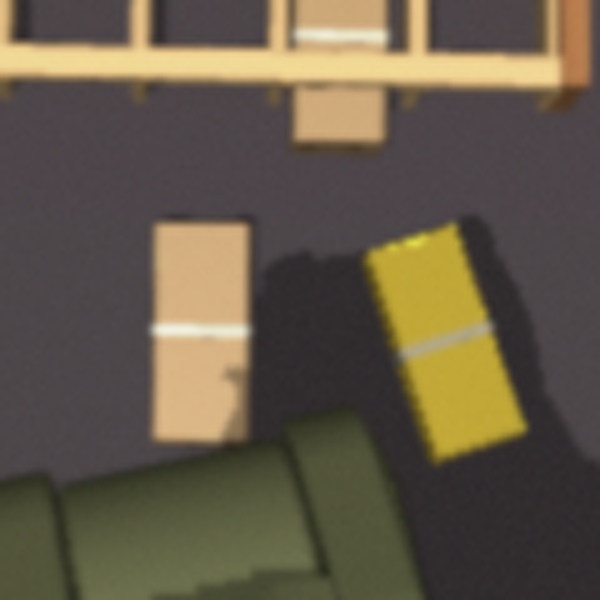

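The box is now nearly square to the rack and in front of the third gap, with corners at about (155,222), (249,223), (248,442) and (152,440). Measuring it in the rack frame.

Run:
```python
from h import *
from scipy.optimize import least_squares
c=robot.read_camera("top")
I=np.array([(155,222),(249,223),(248,442),(152,440)]);I=(I+.5)/5-.5+[300,200]
B=np.array([(.045,.019),(.045,-.019),(-.045,-.019),(-.045,.019)])
F=lambda q:(px(c,[[*(rk(q[0]+np.cos(q[2])*a-np.sin(q[2])*b,q[1]+np.sin(q[2])*a+np.cos(q[2])*b)),.034] for a,b in B])-I).ravel()
r=least_squares(F,[-.14,-.03,0]);print(r.x,r.fun.round(1))
go(*rk(r.x[0]-.045-.011-.015,-.029),.014,Q[2])
```

```text
[-0.14160648 -0.02848695  0.01422427] [ 0.3  0.2 -0.2  0.2 -0.4 -0.3  0.3 -0.1]
t=9.55 pos [0.4049 0.0096 0.3156] f [ 0.8 -0.2 -0.7] grip 0.116
shift [ -0.7 -56.7 128.5] turn [ 0.0005 -0.0012 -0.0013]
```

Centred to 0.5 mm with a 0.8° skew. Now I'll lower the tips behind it.

Emit:
{"fn": "jog_arm", "kwargs": {"motion": [{"wx": 0,"wy": 0,"wz": 0,"tx": -0.7,"ty": -25,"tz": 0,"claw": 225},{"wx": 0,"wy": 0,"wz": 0,"tx": -0.7,"ty": -50,"tz": 0,"claw": 225},{"wx": 0,"wy": -0.001,"wz": 0,"tx": -0.7,"ty": -56.7,"tz": 10,"claw": 225},{"wx": 0,"wy": -0.001,"wz": 0,"tx": -0.7,"ty": -56.7,"tz": 40,"claw": 225},{"wx": 0,"wy": -0.001,"wz": 0,"tx": -0.7,"ty": -56.7,"tz": 70,"claw": 225},{"wx": 0,"wy": -0.001,"wz": 0,"tx": -0.7,"ty": -56.7,"tz": 95,"claw": 225},{"wx": 0,"wy": -0.001,"wz": 0,"tx": -0.7,"ty": -56.7,"tz": 115,"claw": 225},{"wx": 0,"wy": -0.001,"wz": 0,"tx": -0.7,"ty": -56.7,"tz": 125,"claw": 225},{"wx": 0,"wy": -0.001,"wz": 0,"tx": -0.7,"ty": -56.7,"tz": 128,"claw": 225},{"wx": 0,"wy": -0.001,"wz": 0,"tx": -0.7,"ty": -56.7,"tz": 128,"claw": 225}]}}

```text
time_s: 10.55
ee_pos: [0.4615, 0.0089, 0.1874]
eef_rot: [-0.697, 0.717, 0.0, -0.0]
ft_force: [-0.6, -0.4, -0.4]
grip_width: 0.118
```

Run:
```python
from h import *
go(*rk(-.058-.011,-.029),.014,Q[2])
```

```text
t=10.55 pos [0.4615 0.0089 0.1874] f [-0.6 -0.4 -0.4] grip 0.118
shift [   0.3 -143.6    0.3] turn [ 0.001  -0.0001 -0.0007]
```

Emit:
{"fn": "jog_arm", "kwargs": {"motion": [{"wx": 0,"wy": 0,"wz": 0,"tx": 0.2,"ty": -5,"tz": 0,"claw": 225},{"wx": 0,"wy": 0,"wz": 0,"tx": 0.2,"ty": -10,"tz": 0,"claw": 225},{"wx": 0,"wy": 0,"wz": 0,"tx": 0.2,"ty": -15,"tz": 0,"claw": 225},{"wx": 0,"wy": 0,"wz": 0,"tx": 0.2,"ty": -22,"tz": 0,"claw": 225},{"wx": 0,"wy": 0,"wz": 0,"tx": 0.2,"ty": -29,"tz": 0,"claw": 225},{"wx": 0,"wy": 0,"wz": 0,"tx": 0.2,"ty": -36,"tz": 0,"claw": 225},{"wx": 0,"wy": 0,"wz": 0,"tx": 0.2,"ty": -43,"tz": 0,"claw": 225},{"wx": 0,"wy": 0,"wz": 0,"tx": 0.2,"ty": -50,"tz": 0,"claw": 225},{"wx": 0,"wy": 0,"wz": 0,"tx": 0.2,"ty": -56,"tz": 0,"claw": 225},{"wx": 0,"wy": 0,"wz": 0,"tx": 0.2,"ty": -60,"tz": 0,"claw": 225}]}}

```text
time_s: 11.55
ee_pos: [0.5221, 0.0071, 0.1873]
eef_rot: [-0.697, 0.717, 0.0, -0.0]
ft_force: [-1.2, -0.8, 1.2]
grip_width: 0.123
```

Run:
```python
from h import *
go(*rk(-.058-.011,-.029),.014,Q[2])
crop(robot.read_camera("scene"),230,190,150,120,4,"pics/s5.png")
```

```text
t=11.55 pos [0.5221 0.0071 0.1873] f [-1.2 -0.8  1.2] grip 0.123
shift [  0.1 -83.    0.2] turn [ 0.0008 -0.     -0.0008]
```

View pics/s5.png

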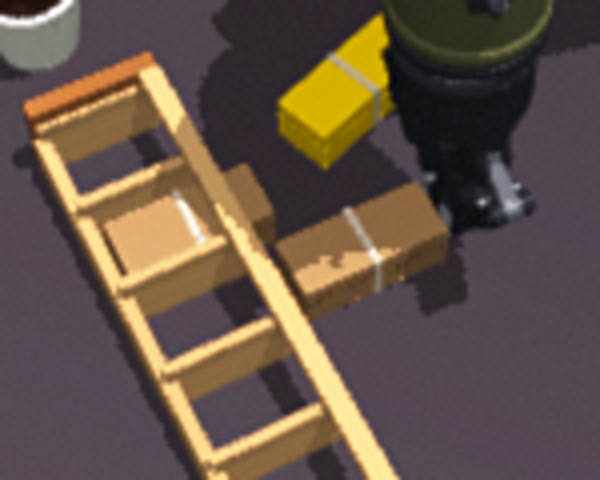

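The box points squarely at the third gap, with its far end just at the rail (crop ~(290,270)). Continuing.

Emit:
{"fn": "jog_arm", "kwargs": {"motion": [{"wx": 0,"wy": 0,"wz": 0,"tx": 0.1,"ty": -6,"tz": 0,"claw": 225},{"wx": 0,"wy": 0,"wz": 0,"tx": 0.1,"ty": -13,"tz": 0,"claw": 225},{"wx": 0,"wy": 0,"wz": 0,"tx": 0.1,"ty": -21,"tz": 0,"claw": 225},{"wx": 0,"wy": 0,"wz": 0,"tx": 0.1,"ty": -29,"tz": 0,"claw": 225},{"wx": 0,"wy": 0,"wz": 0,"tx": 0.1,"ty": -37,"tz": 0,"claw": 225},{"wx": 0,"wy": 0,"wz": 0,"tx": 0.1,"ty": -45,"tz": 0,"claw": 225},{"wx": 0,"wy": 0,"wz": 0,"tx": 0.1,"ty": -52,"tz": 0,"claw": 225},{"wx": 0,"wy": 0,"wz": 0,"tx": 0.1,"ty": -58,"tz": 0,"claw": 225},{"wx": 0,"wy": 0,"wz": 0,"tx": 0.1,"ty": -63,"tz": 0,"claw": 225},{"wx": 0,"wy": 0,"wz": 0,"tx": 0.1,"ty": -66,"tz": 0,"claw": 225}]}}

```text
time_s: 12.6
ee_pos: [0.589, 0.0052, 0.1873]
eef_rot: [-0.697, 0.717, 0.0, 0.0]
ft_force: [-1.0, 0.3, 1.4]
grip_width: 0.118
```

Emit:
{"fn": "jog_arm", "kwargs": {"motion": [{"wx": 0,"wy": 0,"wz": 0,"tx": 0,"ty": -2,"tz": 0,"claw": 225},{"wx": 0,"wy": 0,"wz": 0,"tx": 0,"ty": -4,"tz": 0,"claw": 225},{"wx": 0,"wy": 0,"wz": 0,"tx": 0,"ty": -6,"tz": 0,"claw": 225},{"wx": 0,"wy": 0,"wz": 0,"tx": 0,"ty": -8,"tz": 0,"claw": 225},{"wx": 0,"wy": 0,"wz": 0,"tx": 0,"ty": -10,"tz": 0,"claw": 225},{"wx": 0,"wy": 0,"wz": 0,"tx": 0,"ty": -11.5,"tz": 0,"claw": 225},{"wx": 0,"wy": 0,"wz": 0,"tx": 0,"ty": -13,"tz": 0,"claw": 225},{"wx": 0,"wy": 0,"wz": 0,"tx": 0,"ty": -14,"tz": 0,"claw": 225},{"wx": 0,"wy": 0,"wz": 0,"tx": 0,"ty": -15,"tz": 0,"claw": 225},{"wx": 0,"wy": 0,"wz": 0,"tx": 0,"ty": -15,"tz": 0,"claw": 225}]}}

```text
time_s: 13.6
ee_pos: [0.6042, 0.0047, 0.1873]
eef_rot: [-0.697, 0.717, -0.0, 0.0]
ft_force: [-0.4, 0.2, -0.4]
grip_width: 0.112
```

Run:
```python
from h import *
go(*rk(-.058-.011,-.029),.014,Q[2])
```

```text
t=13.60 pos [0.6042 0.0047 0.1873] f [-0.4  0.2 -0.4] grip 0.112
shift [ 0.  -0.9  0.3] turn [-0.0003  0.0001 -0.0009]
```

Emit:
{"fn": "jog_arm", "kwargs": {"motion": [{"wx": 0,"wy": 0,"wz": 0,"tx": 0,"ty": -0.5,"tz": 0,"claw": 225},{"wx": 0,"wy": 0,"wz": 0,"tx": 0,"ty": -1,"tz": 0,"claw": 225},{"wx": 0,"wy": 0,"wz": 0,"tx": 0,"ty": -1.5,"tz": 0,"claw": 225},{"wx": 0,"wy": 0,"wz": 0,"tx": 0,"ty": -2,"tz": 0,"claw": 225},{"wx": 0,"wy": 0,"wz": 0,"tx": 0,"ty": -2.5,"tz": 0,"claw": 225},{"wx": 0,"wy": 0,"wz": 0,"tx": 0,"ty": -2.8,"tz": 0,"claw": 225},{"wx": 0,"wy": 0,"wz": 0,"tx": 0,"ty": -3,"tz": 0,"claw": 225},{"wx": 0,"wy": 0,"wz": 0,"tx": 0,"ty": -3,"tz": 0,"claw": 225},{"wx": 0,"wy": 0,"wz": 0,"tx": 0,"ty": -3,"tz": 0,"claw": 225},{"wx": 0,"wy": 0,"wz": 0,"tx": 0,"ty": -3,"tz": 0,"claw": 225}]}}

```text
time_s: 14.6
ee_pos: [0.6062, 0.0047, 0.1872]
eef_rot: [-0.697, 0.717, 0.001, -0.001]
ft_force: [-6.5, 0.5, 3.4]
grip_width: 0.114
```

Run:
```python
from h import *
go(*rk(-.058-.011,-.029),.014,Q[2])
crop(robot.read_camera("scene"),230,190,150,120,4,"pics/s6.png")
```

```text
t=14.60 pos [0.6062 0.0047 0.1872] f [-6.5  0.5  3.4] grip 0.114
shift [0.1 1.1 0.2] turn [ 0.0024 -0.0001 -0.0007]
```

View pics/s6.png

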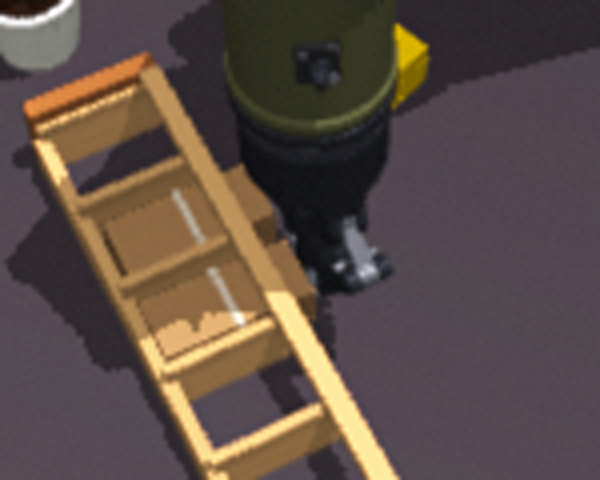

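The box is in the third gap with its far end at the slat (crop ~(150,340)), and the force has risen to 6.5 N at the expected place. A slightly firmer press to seat it, then a straight retreat.

Emit:
{"fn": "jog_arm", "kwargs": {"motion": [{"wx": 0,"wy": 0,"wz": 0,"tx": 0,"ty": -1,"tz": 0,"claw": 225},{"wx": 0,"wy": 0,"wz": 0,"tx": 0,"ty": -1.5,"tz": 0,"claw": 225},{"wx": 0,"wy": 0,"wz": 0,"tx": 0,"ty": -2,"tz": 0,"claw": 225},{"wx": 0,"wy": 0,"wz": 0,"tx": 0,"ty": -2.4,"tz": 0,"claw": 225},{"wx": 0,"wy": 0,"wz": 0,"tx": 0,"ty": -2.8,"tz": 0,"claw": 225},{"wx": 0,"wy": 0,"wz": 0,"tx": 0,"ty": -2.8,"tz": 0,"claw": 225},{"wx": 0,"wy": 0,"wz": 0,"tx": 0,"ty": -2.8,"tz": 0,"claw": 225},{"wx": 0,"wy": 0,"wz": 0,"tx": 0,"ty": -2.8,"tz": 0,"claw": 225},{"wx": 0,"wy": 0,"wz": 0,"tx": 0,"ty": -2.8,"tz": 0,"claw": 225},{"wx": 0,"wy": 0,"wz": 0,"tx": 0,"ty": -2.8,"tz": 0,"claw": 225}]}}

```text
time_s: 15.65
ee_pos: [0.6071, 0.0047, 0.1869]
eef_rot: [-0.697, 0.717, 0.002, -0.003]
ft_force: [-9.9, 0.3, 7.7]
grip_width: 0.116
```

Emit:
{"fn": "jog_arm", "kwargs": {"motion": [{"wx": 0,"wy": 0,"wz": 0,"tx": 0,"ty": 3,"tz": 0,"claw": 225},{"wx": 0,"wy": 0,"wz": 0,"tx": 0,"ty": 12,"tz": 0,"claw": 225},{"wx": 0,"wy": 0,"wz": 0,"tx": 0,"ty": 25,"tz": 0,"claw": 225},{"wx": 0,"wy": 0,"wz": 0,"tx": 0,"ty": 40,"tz": 0,"claw": 225},{"wx": 0,"wy": 0,"wz": 0,"tx": 0,"ty": 60,"tz": -20,"claw": 225},{"wx": 0,"wy": 0,"wz": 0,"tx": 0,"ty": 80,"tz": -60,"claw": 225},{"wx": 0,"wy": 0,"wz": 0,"tx": 0,"ty": 105,"tz": -100,"claw": 225},{"wx": 0,"wy": 0,"wz": 0,"tx": 0,"ty": 135,"tz": -130,"claw": 225},{"wx": 0,"wy": 0,"wz": 0,"tx": 0,"ty": 165,"tz": -150,"claw": 225},{"wx": 0,"wy": 0,"wz": 0,"tx": 0,"ty": 195,"tz": -160,"claw": 225}]}}

```text
time_s: 16.65
ee_pos: [0.4125, 0.0103, 0.3503]
eef_rot: [-0.697, 0.717, 0.001, -0.001]
ft_force: [1.0, 0.1, 0.9]
grip_width: 0.121
```

Run:
```python
from h import *
go(*rk(-.2,-.029),.1,Q[2])
crop(robot.read_camera("top"),190,165,280,130,2.8,"pics/t7.png")
```

```text
t=16.65 pos [0.4125 0.0103 0.3503] f [1.  0.1 0.9] grip 0.121
shift [  0.3 -61.9  77.1] turn [ 0.003  -0.0007 -0.0006]
```

View pics/t7.png

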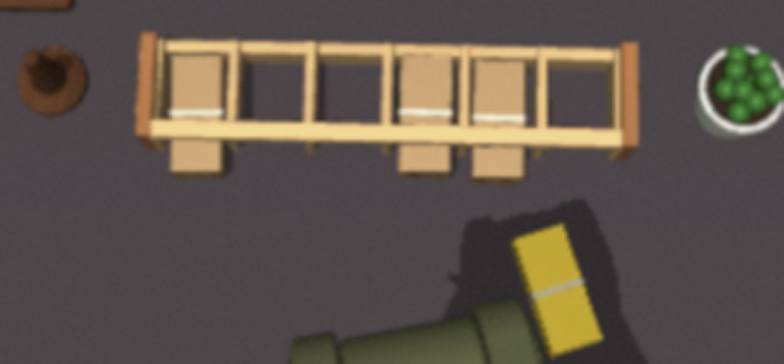

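The box sits in the third gap, its front edge at row 173 and its far end against the slat. The filed boxes, plant, cone and yellow box are undisturbed, and the robot is clear, so I'm handing in.

```bash
python3 -c "
from bench import robot
print(robot.close_job())"
```

```text
the job is handed in; nothing more can be done
None
```

The loose gift box is in the third gap from the plant, with its end against the back slat. I handed the job in at about 16.7 s of the 64 s allowed.

- **Rail touches:** I counted from the plant, which stands at the right-hand end. The shut fingertips touched down on the rail over the first gap at 13 N. They then slid along to the second and third, reading about 9 N over each.
- **Pushing:** I nudged the box sideways on its left face, which left it within 0.5 mm of the gap's centre and about 0.8° askew. I then pushed it straight in from behind. It was never gripped or lifted.
- **Fully home:** the force rose to 6.5 N within about 1 mm of where the slat should stop the box. It reached 9.9 N on a firmer press, with less than 1 mm more travel.
- **Last picture:** the box stands in the right gap and the robot is clear. By eye, the filed boxes, plant, cone and the yellow look-alike in view had not moved; the second yellow box was outside that picture.
- **One disagreement:** the two filed boxes measured 3–4 mm further out than the stated 18 mm, so the new box sits slightly deeper than they do. I left them as they were.

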